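# Sort slit-lamp spacer posts by length in gauge slots

## Robot

A 6-joint arm with a two-finger parallel gripper is mounted at the origin on the work surface. World frame = base frame: x ahead of the robot, y to its left, z up, the work surface at z = 0. Lengths are in m, angles in degrees, forces in N, time in s.
With the tool pointing down it reaches from about 0.3 to 0.75 m from the base axis. Payload 8.5 kg.
Tool frame: the origin (TCP) lies at the very end of the fingers, on their centre line; the grasp point (between the pads) lies 19 mm behind it; z points along the fingers, y is the direction in which the jaws open and shut (so a half turn about z gives the same grasp; the last joint's range is limited). The gripper opens to 85 mm and grips with 20 to 120 N. Pads are 22 mm wide; open, the fingers measure 114 mm over their backs; the gripper's body (76 mm by 85 mm) begins 54 mm behind the grasp point. The pads swing forward as they close: fully open they stand 13 mm farther back than shut.
Start: joints at [-82.523, 21.807, 74.336, -0, 83.858, -12.336], TCP at [0.186, -0.517, 0.231] pointing down, gripper open.
Joint ranges: [-178.18, 178.18], [-50.72, 133.34], [12.68, 142.11], [-81.47, 261.47], [9.98, 163.14], [-165.26, 165.26]. Speed limits (degrees/s): [136.94, 136.94, 180, 180, 180, 180].

## Interface

Orientations are given as a 3x3 rotation matrix whose columns are the frame's x, y, z axes.
In Python, from rig import observe, get_image, calibration, close_job gives the robot as it stands.
- The arm moves only by the tool servo_tool, never from a script. Its argument "commands" is a list of rows, each an object with "delta_rot": the turn, a rotation vector about the world's x, y, z in units of 6 degrees (1.0 is 6 degrees), a list of three; "travel": the shift along the world's x, y, z in units of 30 mm (1.0 is 30 mm), a list of three; "fingers": the closure in counts, from 0 (fully open) to 255 (shut). A call has 1 to 8 rows; each row shifts and turns the pose as measured when the row begins; what a row does not reach is not made up. A row lasts 1/10 s, in which the tool goes at most 50 mm and 8.59 degrees, less where a joint would pass 70% of its speed; a pose out of reach is approached as far as the arm can. A call is refused whole if a number of a shift passes 1 or a number of a turn 1, either way. A call with a gripper value outside its range is refused whole. The fingers move at their own pace and stop on an object; "squeeze" is the grip in N (left out, the last holds). Time passes only in rows, so rows that do not move let the fingers close. It gives the time, the measured TCP pose, the force and the opening at its end, in the units of the state.
- observe(): the state, without advancing time (a new reading comes with each control period).
- get_image(name): name is "scene" or "top"; returns the picture (400x640x3 uint8, red, green, blue); there is no depth.
- calibration(name): a dict with "camera_matrix" (3x3 intrinsics, pixels), "distortion" ([k1, k2, p1, p2, k3] as OpenCV has them; the pictures are not rectified), "position" and "rotation" of the camera in the world. Camera axes: x right, y down, z forward; pixel columns grow to the right and rows downward; lengths in m; the calibration is good to about 2 mm. A picture is of the moment at which its call begins. calibration takes no time and is no camera call.
- close_job(): hands the job in, once; it reports no verdict.
The state is a dict: "time_s": time; "q": joint angles; "qvel": joint speeds; "joint_efforts": joint torques, N m; "position": TCP position; "tool_rot": TCP orientation; "ft_force": force on the tool from outside, world axes, zero at the start; "wrist_torque": the same for the moment, N m; "grip_width": finger opening in m.
Only numpy, scipy, OpenCV 4.12 (cv2) and the standard library are available. Lean on these libraries where they do the work, as an engineer would, in place of code of your own. Each camera call takes 0.05 s, during which the arm holds its last target.

## Task

The slit lamp's brass hexagonal spacer posts must be sorted by length in the two aluminium gauge slots. Lay the shortest post flat along the shorter slot and the middle-length post flat along the longer slot, each down on the floor between the end stops, and let go. The longest of the three posts fits neither slot and is not needed.

Things in the scene. Friction and masses are not known exactly. Their poses are not given: they have to be found in the camera images.
- short_post_mid (a point): Shortest of three hexagonal brass posts: 60 mm long, 16 mm across flats, 18.5 mm across corners, 110 g, loose, lying on a flat on the table. This point is its centre, half-way along, 8 mm above what it lies on; x runs along the post (ends alike), within 0.3 rad of world x. The posts lie in a row, over 100 mm apart in y, in any order.
- long_post_mid (a point): Middle-length of three hexagonal brass posts: 95 mm long, 16 mm across flats, 18.5 mm across corners, 180 g, loose, lying on a flat on the table. This point is its centre, half-way along, 8 mm above what it lies on; x runs along the post (ends alike), within 0.3 rad of world x. The third post, 135 mm, is a bystander in the same row.
- short_gauge_floor (a point): Fixed aluminium gauge slot, the shorter one, open at the top: inside 80 mm along x, 40 mm across (y). This point: centre of its level floor, 6 mm above the table; floor 52 mm wide. End stops and corner cheeks, 6 mm thick, 14 mm above the floor; cheeks reach 13 mm in from each stop, leaving the long sides open for 54 mm between them for fingers. Turned up to 0.4 rad from world x.
- long_gauge_floor (a point): Fixed aluminium gauge slot, the longer one, open at the top: inside 115 mm along x, 40 mm across (y). This point: centre of its level floor, 6 mm above the table; floor 52 mm wide. End stops and corner cheeks, 6 mm thick, 14 mm above the floor; cheeks reach 20 mm in from each stop, leaving the long sides open for 75 mm between them for fingers. Turned up to 0.4 rad from world x.

How it is judged:
By the outcome, as a careful person would: the job done as asked, in the order asked, and still so for the second after the job is handed in, with the robot touching nothing.
It also fails if it takes over 64 s, if anything falls off the work surface, if the arm or the gripper's body presses on something with over 40 N, if the wrist force passes 120 N, or if a joint passes its speed limit or range.

## Working session

There is one attempt and no reset: what is moved stays moved. The work goes in short steps, Python scripts to look and compute and a tool call to move; the robot and the scene stay as the last step left them, time stands still between calls to the robot, and variables do not carry over. Pictures are saved under pics/ and viewed, and the job is handed in when it is done.

Besides the shell and the picture viewer there is one more tool, called after "Request:" by a JSON object that holds its "op" and its "data", one argument or row to a line. servo_tool: Moves the arm, as the interface text tells. Its arguments: {"type":"object","properties":{"commands":{"type":"array","items":{"type":"object","properties":{"delta_rot":{"type":"array","items":{"type":"number"}},"travel":{"type":"array","items":{"type":"number"}},"fingers":{"type":"number"}}}},"squeeze":{"type":"number"}},"required":["commands"]}

```bash
mkdir -p pics; ls
python3 - <<'E'
from rig import *
import cv2
for n in ("top","scene"):
    im=get_image(n); cv2.imwrite(f"pics/{n}0.png",im[:,:,::-1]); c=calibration(n)
    print(n,c)
o=observe();print(o)
E
```

```text
pics
top {'camera_matrix': array([[430.68974364,   0.        , 317.01270714],
       [  0.        , 430.68974364, 197.26722459],
       [  0.        ,   0.        ,   1.        ]]), 'distortion': array([0.03607015, 0.        , 0.        , 0.        , 0.        ]), 'position': array([ 0.41578028, -0.03352968,  0.88428693]), 'rotation': array([[-0.0147661 , -0.98777743,  0.15516996],
       [-0.99974635,  0.01722446,  0.0145104 ],
       [-0.01700577, -0.15491634, -0.98778122]])}
scene {'camera_matrix': array([[437.16813074,   0.        , 322.45705885],
       [  0.        , 437.16813074, 202.86909426],
       [  0.        ,   0.        ,   1.        ]]), 'distortion': array([-0.03898232,  0.        ,  0.        ,  0.        ,  0.        ]), 'position': array([ 0.90575654, -0.59517397,  0.75717146]), 'rotation': array([[ 0.85284794,  0.37778796, -0.36045338],
       [ 0.52215008, -0.62114724,  0.5844103 ],
       [-0.00311144, -0.68662389, -0.72700616]])}
{'time_s': 0.1, 'q': array([-8.25243734e+01,  2.18388639e+01,  7.43797851e+01,  1.15558306e-03,
        8.38572280e+01, -1.23363103e+01]), 'qvel': array([-0.0307426 , -0.15504377, -0.18749293, -0.09447333,  0.02384026,
       -0.02498134]), 'joint_efforts': array([ 3.29749309e-03, -4.49222124e+01, -2.31655204e+01, -1.64674780e-04,
        3.69835980e-03, -5.47748684e-06]), 'position': array([ 0.18637735, -0.51718482,  0.23076095]), 'tool_rot': array([[ 9.40810936e-01,  3.38931793e-01, -1.52415098e-04],
       [ 3.38931692e-01, -9.40810064e-01,  1.31565505e-03],
       [ 3.02523666e-04, -1.28944096e-03, -9.99999123e-01]]), 'ft_force': array([-0.06678082, -0.66780602, -0.41609107]), 'wrist_torque': array([-0.06836824,  0.0362809 ,  0.01150011]), 'grip_width': 0.085212024545475}
```

View pics/top0.png

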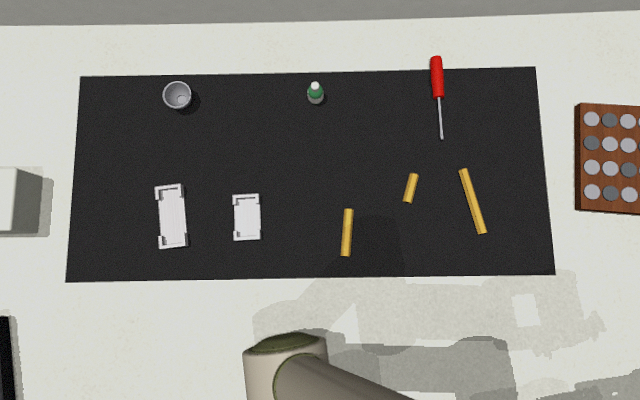

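View pics/scene0.png

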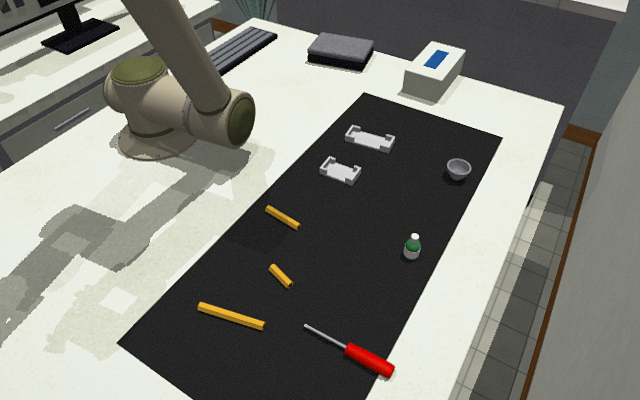

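```bash
cat > h.py <<'E'
import numpy as np, cv2
from rig import *
def ray(name,uv,z):
    c=calibration(name)
    p=cv2.undistortPoints(np.array(uv,float).reshape(-1,1,2),c["camera_matrix"],c["distortion"]).reshape(-1,2)
    d=np.c_[p,np.ones(len(p))]@np.array(c["rotation"]).T
    o=np.array(c["position"]); z=np.broadcast_to(z,len(p))
    return o+d*((z-o[2])/d[:,2])[:,None]
def posts(name,im,zc=.008):
    hsv=cv2.cvtColor(im,cv2.COLOR_RGB2HSV)
    m=cv2.inRange(hsv,(12,110,70),(35,255,255))
    out=[]
    for c in cv2.findContours(m,cv2.RETR_EXTERNAL,cv2.CHAIN_APPROX_NONE)[0]:
        if cv2.contourArea(c)<150: continue
        (cx,cy),_,_=cv2.minAreaRect(c)
        w=ray(name,c.reshape(-1,2),zc)[:,:2]
        r=cv2.minAreaRect((w*1000).astype(np.float32))
        b=cv2.boxPoints(r); e=b[1]-b[0],b[2]-b[1]; e=max(e,key=np.linalg.norm)
        a=(np.degrees(np.arctan2(e[1],e[0]))+90)%180-90
        out.append((np.round([cx,cy]),np.round(r[0],1),np.round(sorted(r[1]),1),round(a,1)))
    return out
E
python3 - <<'E'
from h import *
for n in("top","scene"):
    im=cv2.imread(f"pics/{n}0.png")[:,:,::-1].copy()
    print(n,*posts(n,im),sep="\n")
t=cv2.imread("pics/top0.png")[170:260,140:275]; cv2.imwrite("pics/tz.png",cv2.resize(t,None,fx=5.9,fy=5.9,interpolation=cv2.INTER_CUBIC))
t=cv2.imread("pics/scene0.png")[115:195,310:405]; cv2.imwrite("pics/sz.png",cv2.resize(t,None,fx=7,fy=7,interpolation=cv2.INTER_CUBIC))
for n,b in(("top",(140,170,275,260)),("scene",(310,115,405,195))):
    im=cv2.imread(f"pics/{n}0.png",0); m=np.zeros_like(im); s=np.s_[b[1]:b[3],b[0]:b[2]]; m[s]=(im[s]>95)*255
    for c in cv2.findContours(m,cv2.RETR_EXTERNAL,cv2.CHAIN_APPROX_NONE)[0]:
        if cv2.contourArea(c)<150: continue
        w=ray(n,c.reshape(-1,2),.010)[:,:2]; r=cv2.minAreaRect((w*1000).astype(np.float32))
        print(n,cv2.minAreaRect(c),r)
E
```

```text
top
(array([347., 232.]), array([481.7, -79.8]), array([20.4, 98.2]), np.float32(-6.0))
(array([410., 187.]), array([ 570.8, -212.7]), array([20.2, 64.7]), np.float32(-16.5))
(array([472., 201.]), array([ 541.9, -335.8]), array([ 20.2, 138.2]), np.float32(13.1))
scene
(array([231., 315.]), array([ 537.9, -335.5]), array([ 20.1, 141.7]), np.float32(12.8))
(array([281., 276.]), array([ 566.4, -211.1]), array([18.5, 69.1]), np.float32(-16.7))
(array([282., 217.]), array([477.2, -78.4]), array([ 21., 103.]), np.float32(-5.8))
(array([580., 134.]), array([1013.7,  610.5]), array([68. , 84.3]), np.float32(1.0))
(array([223.,  26.]), array([-308. ,  610.3]), array([ 77.6, 133.8]), np.float32(-2.6))
top ((246.25692749023438, 216.49264526367188), (46.695228576660156, 27.788660049438477), 88.36341857910156) ((516.2867431640625, 124.56029510498047), (95.36210632324219, 56.940208435058594), 2.4133799076080322)
top ((170.44459533691406, 215.6131134033203), (63.95833969116211, 29.376955032348633), 85.84036254882812) ((520.9447021484375, 279.7132873535156), (130.21200561523438, 59.281890869140625), 6.646311283111572)
scene ((339.32440185546875, 169.37677001953125), (38.65166091918945, 19.532825469970703), 19.79887580871582) ((509.364990234375, 128.0155487060547), (96.21430206298828, 69.24200439453125), 2.288639545440674)
scene ((369.0614929199219, 137.60768127441406), (48.325897216796875, 17.453454971313477), 15.255118370056152) ((514.2593383789062, 282.32977294921875), (130.8672332763672, 74.38465118408203), 6.554405689239502)
scene ((325.0, 130.0), (30.0, 30.0), 90.0) ((394.59503173828125, 251.98764038085938), (87.19831085205078, 137.43099975585938), 32.61204147338867)
```

View pics/tz.png

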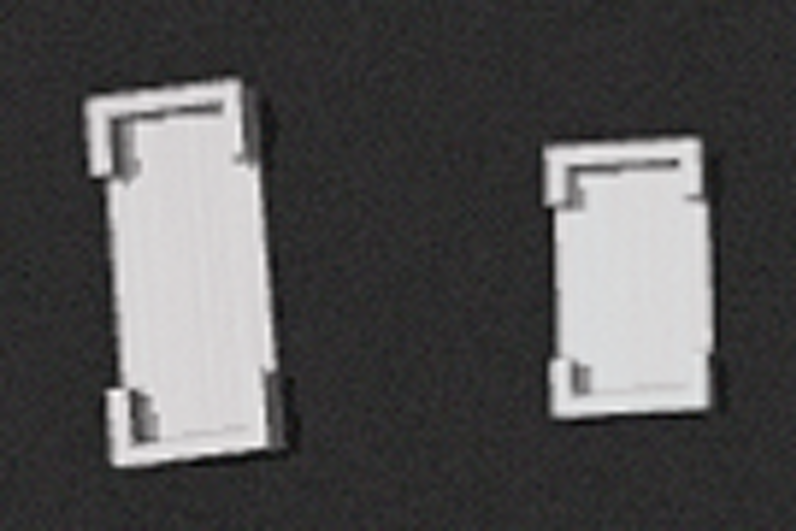

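View pics/sz.png

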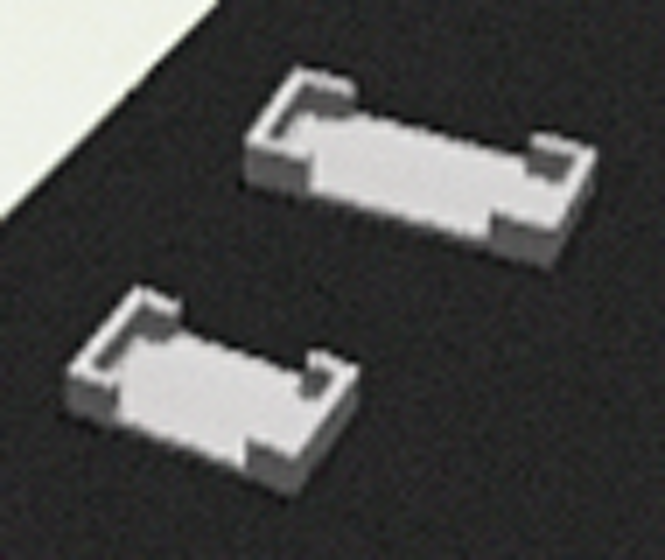

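Run:
```python
from h import *
for name,off,f,sets in (("top",(140,170),5.9,{"long":[(86,98),(241,78),(268,450),(113,466)],"short":[(544,146),(701,138),(710,410),(553,417)]}),
  ("scene",(310,115),7,{"long":[(300,67),(597,152),(548,240),(247,147)],"short":[(137,287),(358,368),(298,465),(67,375)]})):
  for k,p in sets.items():
    uv=(np.array(p)+.5)/f-.5+np.array(off); w=ray(name,uv,.020)*1000; 
    l=(w[0]-w[3])+(w[1]-w[2]) if name=="top" else (w[1]-w[0])+(w[2]-w[3])
    print(name,k,w.mean(0)[:2].round(1),np.linalg.norm(l)/2, np.degrees(np.arctan2(l[1],l[0])),[np.linalg.norm(w[i]-w[i-1]).round(1) for i in range(4)])
```

```text
top long [519.5 277.7] 128.4736290973 6.364084312718606 [np.float64(127.7), np.float64(53.6), np.float64(129.3), np.float64(52.3)]
top short [514.8 123.6] 93.63001200745249 2.540524623642371 [np.float64(93.5), np.float64(54.3), np.float64(93.8), np.float64(53.4)]
scene long [519.5 276.9] 124.9121436472551 4.985634307003789 [np.float64(56.4), np.float64(125.2), np.float64(58.5), np.float64(124.6)]
scene short [514.9 123.8] 91.97080879073371 1.5887622451596861 [np.float64(54.6), np.float64(90.7), np.float64(55.6), np.float64(93.2)]
```

Request:
{"op": "servo_tool", "data": {
  "commands": [
    {"travel": [1, 0.8, 0], "delta_rot": [0, 0, -0.8], "fingers": 0},
    {"travel": [1, 0.8, 0], "delta_rot": [0, 0, -0.8], "fingers": 0},
    {"travel": [1, 0.8, 0], "delta_rot": [0, 0, -0.8], "fingers": 0},
    {"travel": [1, 0.8, 0], "delta_rot": [0, 0, -0.8], "fingers": 0},
    {"travel": [1, 0.8, -0.3], "delta_rot": [0, 0, -0.8], "fingers": 0},
    {"travel": [1, 0.8, -0.3], "delta_rot": [0, 0, -0.8], "fingers": 0},
    {"travel": [1, 0.8, -0.3], "delta_rot": [0, 0, -0.8], "fingers": 0},
    {"travel": [1, 0.8, -0.3], "delta_rot": [0, 0, 0], "fingers": 0}
  ],
  "squeeze": 40
}}

```text
time_s: 0.9
position: [0.4305, -0.3195, 0.1917]
tool_rot: [[0.963, -0.271, 0.0], [-0.271, -0.963, 0.004], [-0.001, -0.004, -1.0]]
ft_force: [0.4, -0.7, -0.8]
grip_width: 0.0854
```

Request:
{"op": "servo_tool", "data": {
  "commands": [
    {"travel": [0.93, 0.71, -0.5], "delta_rot": [0, 0, -0.13], "fingers": 0},
    {"travel": [0.93, 0.71, -0.5], "fingers": 0, "delta_rot": [0, 0, 0]},
    {"travel": [0.93, 0.71, -0.5], "fingers": 0, "delta_rot": [0, 0, 0]},
    {"travel": [0.93, 0.71, -0.5], "fingers": 0, "delta_rot": [0, 0, 0]},
    {"travel": [0.93, 0.71, -0.5], "fingers": 0, "delta_rot": [0, 0, 0]},
    {"travel": [0, 0, 0], "fingers": 0, "delta_rot": [0, 0, 0]}
  ]
}}

```text
time_s: 1.5
position: [0.5768, -0.2035, 0.1104]
tool_rot: [[0.96, -0.28, -0.004], [-0.28, -0.96, 0.007], [-0.005, -0.005, -1.0]]
ft_force: [-0.8, 0.2, -0.4]
grip_width: 0.0857
```

Request:
{"op": "servo_tool", "data": {
  "commands": [
    {"travel": [-0.2, -0.25, -0.8], "fingers": 0, "delta_rot": [0, 0, 0]},
    {"travel": [0, 0, -0.8], "fingers": 0, "delta_rot": [0, 0, 0]},
    {"travel": [0, 0, -0.5], "fingers": 0, "delta_rot": [0, 0, 0]},
    {"travel": [0, 0, 0], "fingers": 0, "delta_rot": [0, 0, 0]},
    {"travel": [0, 0, 0], "fingers": 0, "delta_rot": [0, 0, 0]}
  ]
}}

```text
time_s: 2.0
position: [0.5699, -0.2114, 0.0453]
tool_rot: [[0.96, -0.279, -0.005], [-0.278, -0.96, 0.007], [-0.007, -0.005, -1.0]]
ft_force: [0.1, 0.3, 0.7]
grip_width: 0.0851
```

Run:
```python
from h import *
for n in("top","scene"):
    im=get_image(n); cv2.imwrite(f"pics/{n}1.png",im[:,:,::-1])
c=cv2.hconcat([cv2.resize(cv2.imread("pics/top1.png")[120:260,320:520],(400,280)),cv2.resize(cv2.imread("pics/scene1.png")[200:340,190:390],(400,280))])
cv2.imwrite("pics/c1.png",c)
```

```text
(no output)
```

View pics/c1.png

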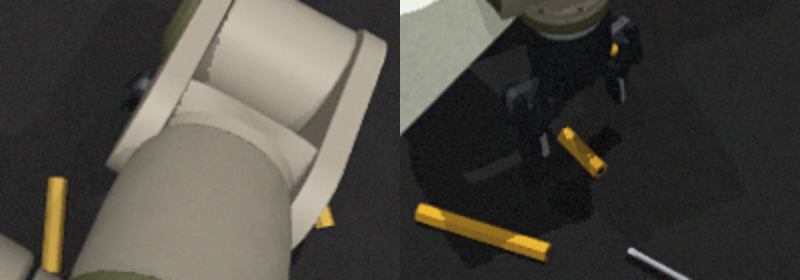

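The crop shows the open fingers either side of the short post (scene about (281,276)), with the jaws across it. I'm descending now.

Request:
{"op": "servo_tool", "data": {
  "commands": [
    {"travel": [0, 0, -0.6], "fingers": 0, "delta_rot": [0, 0, 0]},
    {"travel": [0, 0, -0.5], "fingers": 0, "delta_rot": [0, 0, 0]},
    {"travel": [0, 0, 0], "fingers": 0, "delta_rot": [0, 0, 0]},
    {"travel": [0, 0, 0], "fingers": 0, "delta_rot": [0, 0, 0]}
  ]
}}

```text
time_s: 2.5
position: [0.5719, -0.2129, 0.0166]
tool_rot: [[0.96, -0.279, 0.003], [-0.279, -0.96, 0.002], [0.002, -0.003, -1.0]]
ft_force: [-0.1, -0.1, 1.0]
grip_width: 0.0852
```

Request:
{"op": "servo_tool", "data": {
  "commands": [
    {"travel": [-0.05, 0, -0.35], "fingers": 0, "delta_rot": [0, 0, 0]},
    {"travel": [0, 0, 0], "fingers": 0, "delta_rot": [0, 0, 0]},
    {"travel": [0, 0, 0], "fingers": 0, "delta_rot": [0, 0, 0]}
  ]
}}

```text
time_s: 2.8
position: [0.5712, -0.2134, 0.0076]
tool_rot: [[0.96, -0.279, 0.006], [-0.279, -0.96, 0.0], [0.005, -0.002, -1.0]]
ft_force: [1.3, 0.3, 0.1]
grip_width: 0.0851
```

Request:
{"op": "servo_tool", "data": {
  "commands": [
    {"travel": [0, 0, -0.12], "fingers": 255, "delta_rot": [0, 0, 0]},
    {"travel": [0, 0, 0], "fingers": 255, "delta_rot": [0, 0, 0]},
    {"travel": [0, 0, 0], "fingers": 255, "delta_rot": [0, 0, 0]},
    {"travel": [0, 0, 0], "fingers": 255, "delta_rot": [0, 0, 0]},
    {"travel": [0, 0, 0], "fingers": 255, "delta_rot": [0, 0, 0]},
    {"travel": [0, 0, 0], "fingers": 255, "delta_rot": [0, 0, 0]},
    {"travel": [0, 0, 0], "fingers": 255, "delta_rot": [0, 0, 0]},
    {"travel": [0, 0, 0], "fingers": 255, "delta_rot": [0, 0, 0]}
  ]
}}

```text
time_s: 3.6
position: [0.5715, -0.2136, 0.0045]
tool_rot: [[0.96, -0.279, 0.007], [-0.279, -0.96, -0.0], [0.006, -0.001, -1.0]]
ft_force: [-0.3, 0.3, 0.6]
grip_width: 0.0164
```

Request:
{"op": "servo_tool", "data": {
  "commands": [
    {"travel": [0, 0, 0.3], "fingers": 255, "delta_rot": [0, 0, 0]},
    {"travel": [0, 0, 0.6], "fingers": 255, "delta_rot": [0, 0, 0]},
    {"travel": [0, 0, 0.8], "fingers": 255, "delta_rot": [0, 0, 0]},
    {"travel": [0, 0, 0.8], "fingers": 255, "delta_rot": [0, 0, 0]},
    {"travel": [0, 0, 0.5], "fingers": 255, "delta_rot": [0, 0, 0]},
    {"travel": [0, 0, 0], "fingers": 255, "delta_rot": [0, 0, 0]}
  ]
}}

```text
time_s: 4.2
position: [0.5707, -0.2131, 0.0996]
tool_rot: [[0.96, -0.279, 0.005], [-0.279, -0.96, 0.0], [0.005, -0.002, -1.0]]
ft_force: [-0.9, -0.6, -2.2]
grip_width: 0.0161
```

Run:
```python
from h import *
print(observe()["position"],observe()["grip_width"])
for n in("top","scene"):
    im=get_image(n); cv2.imwrite(f"pics/{n}2.png",im[:,:,::-1])
    print(n,*posts(n,im,observe()["position"][2]+.005),sep="\n")
```

```text
[ 0.570691   -0.21306238  0.09959142] 0.0161313490830038
top
(array([347., 232.]), array([474.6, -74.8]), array([18.1, 87.2]), np.float32(-5.8))
scene
(array([231., 316.]), array([ 583.6, -368.3]), array([ 16.9, 122.7]), np.float32(13.3))
(array([581., 135.]), array([1004. ,  455.4]), array([66.5, 78.9]), np.float32(-2.4))
```

View pics/scene2.png

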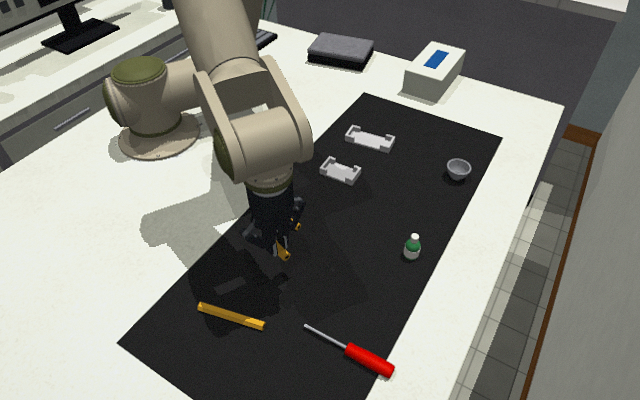

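Request:
{"op": "servo_tool", "data": {
  "commands": [
    {"travel": [-0.17, 0.5, 0], "delta_rot": [0, 0, 0.2], "fingers": 255},
    {"travel": [-0.17, 0.9, 0], "delta_rot": [0, 0, 0.4], "fingers": 255},
    {"travel": [-0.17, 0.9, 0], "delta_rot": [0, 0, 0.4], "fingers": 255},
    {"travel": [-0.17, 0.9, 0], "delta_rot": [0, 0, 0.4], "fingers": 255},
    {"travel": [-0.17, 0.9, 0], "delta_rot": [0, 0, 0.4], "fingers": 255},
    {"travel": [-0.17, 0.9, 0], "delta_rot": [0, 0, 0.4], "fingers": 255},
    {"travel": [-0.17, 0.9, 0], "delta_rot": [0, 0, 0.4], "fingers": 255},
    {"travel": [-0.17, 0.9, 0], "delta_rot": [0, 0, 0.4], "fingers": 255}
  ]
}}

```text
time_s: 5.1
position: [0.5229, -0.0034, 0.0874]
tool_rot: [[0.999, 0.038, -0.014], [0.038, -0.999, 0.006], [-0.014, -0.007, -1.0]]
ft_force: [0.3, -0.6, -1.7]
grip_width: 0.0159
```

Request:
{"op": "servo_tool", "data": {
  "commands": [
    {"travel": [-0.17, 0.9, 0], "delta_rot": [0, 0, 0.1], "fingers": 255},
    {"travel": [-0.17, 0.9, 0], "delta_rot": [0, 0, 0], "fingers": 255},
    {"travel": [-0.17, 0.9, 0], "delta_rot": [0, 0, 0], "fingers": 255},
    {"travel": [0, 0.6, 0], "delta_rot": [0, 0, 0], "fingers": 255},
    {"travel": [0, 0, 0], "delta_rot": [0, 0, 0], "fingers": 255},
    {"travel": [0, 0, 0], "delta_rot": [0, 0, 0], "fingers": 255}
  ]
}}

```text
time_s: 5.7
position: [0.5019, 0.1024, 0.0813]
tool_rot: [[0.998, 0.054, -0.028], [0.054, -0.999, 0.007], [-0.027, -0.009, -1.0]]
ft_force: [0.5, -0.8, -1.2]
grip_width: 0.0159
```

Request:
{"op": "servo_tool", "data": {
  "commands": [
    {"travel": [0.22, 0.35, 0], "delta_rot": [-0.05, -0.2, -0.1], "fingers": 255},
    {"travel": [0.2, 0.3, -0.3], "delta_rot": [0, -0.05, 0], "fingers": 255},
    {"travel": [0, 0, -0.5], "delta_rot": [0, 0, 0], "fingers": 255},
    {"travel": [0, 0, 0], "delta_rot": [0, 0, 0], "fingers": 255},
    {"travel": [0, 0, 0], "delta_rot": [0, 0, 0], "fingers": 255}
  ]
}}

```text
time_s: 6.2
position: [0.5153, 0.1194, 0.0538]
tool_rot: [[0.999, 0.04, -0.004], [0.04, -0.999, 0.002], [-0.004, -0.002, -1.0]]
ft_force: [0.2, 0.0, -1.0]
grip_width: 0.016
```

Run:
```python
from h import *
for n in("top","scene"):
    im=get_image(n); cv2.imwrite(f"pics/{n}3.png",im[:,:,::-1])
c=cv2.hconcat([cv2.resize(cv2.imread("pics/top3.png")[160:260,180:310],(400,308)),cv2.resize(cv2.imread("pics/scene3.png")[110:210,275:405],(400,308))])
cv2.imwrite("pics/c3.png",c)
```

```text
(no output)
```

View pics/c3.png

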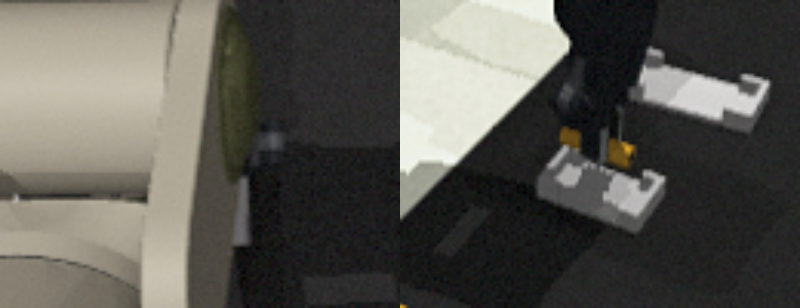

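The scene crop shows the post held level above the short slot, with its ends at about (461,155) and (477,160) in the full frame. I'm correcting y and lowering.

Request:
{"op": "servo_tool", "data": {
  "commands": [
    {"travel": [0, 0.14, -0.4], "delta_rot": [0, 0, 0], "fingers": 255},
    {"travel": [0, 0, -0.4], "delta_rot": [0, 0, 0], "fingers": 255},
    {"travel": [0, 0, -0.2], "delta_rot": [0, 0, 0], "fingers": 255},
    {"travel": [0, 0, 0], "delta_rot": [0, 0, 0], "fingers": 255},
    {"travel": [0, 0, 0], "delta_rot": [0, 0, 0], "fingers": 255}
  ]
}}

```text
time_s: 6.8
position: [0.5154, 0.1237, 0.0218]
tool_rot: [[0.999, 0.04, -0.004], [0.04, -0.999, 0.002], [-0.003, -0.002, -1.0]]
ft_force: [-0.1, 0.4, -0.8]
grip_width: 0.0161
```

Request:
{"op": "servo_tool", "data": {
  "commands": [
    {"travel": [0, 0, -0.2], "delta_rot": [0, 0, 0], "fingers": 255},
    {"travel": [0, 0, -0.12], "delta_rot": [0, 0, 0], "fingers": 255},
    {"travel": [0, 0, 0], "delta_rot": [0, 0, 0], "fingers": 255},
    {"travel": [0, 0, 0], "delta_rot": [0, 0, 0], "fingers": 255}
  ]
}}

```text
time_s: 7.2
position: [0.5157, 0.1237, 0.0118]
tool_rot: [[0.999, 0.04, -0.002], [0.04, -0.999, 0.002], [-0.002, -0.002, -1.0]]
ft_force: [-0.7, 0.6, -0.5]
grip_width: 0.016
```

Request:
{"op": "servo_tool", "data": {
  "commands": [
    {"travel": [0, 0, -0.05], "delta_rot": [0, 0, 0], "fingers": 255},
    {"travel": [0, 0, 0], "delta_rot": [0, 0, 0], "fingers": 255},
    {"travel": [0, 0, 0], "delta_rot": [0, 0, 0], "fingers": 255}
  ]
}}

```text
time_s: 7.5
position: [0.5159, 0.1237, 0.0107]
tool_rot: [[0.999, 0.04, -0.002], [0.04, -0.999, 0.002], [-0.001, -0.002, -1.0]]
ft_force: [-0.8, 0.4, -1.4]
grip_width: 0.0162
```

Request:
{"op": "servo_tool", "data": {
  "commands": [
    {"travel": [0, 0, -0.03], "delta_rot": [0, 0, 0], "fingers": 255},
    {"travel": [0, 0, 0], "delta_rot": [0, 0, 0], "fingers": 195},
    {"travel": [0, 0, 0], "delta_rot": [0, 0, 0], "fingers": 190},
    {"travel": [0, 0, 0], "delta_rot": [0, 0, 0], "fingers": 180},
    {"travel": [0, 0, 0], "delta_rot": [0, 0, 0], "fingers": 170},
    {"travel": [0, 0, 0], "delta_rot": [0, 0, 0], "fingers": 160}
  ]
}}

```text
time_s: 8.1
position: [0.5164, 0.1237, 0.0105]
tool_rot: [[0.999, 0.04, -0.0], [0.04, -0.999, 0.002], [0.0, -0.002, -1.0]]
ft_force: [0.1, -0.0, 0.7]
grip_width: 0.0319
```

Request:
{"op": "servo_tool", "data": {
  "commands": [
    {"travel": [0, 0, 0], "delta_rot": [0, 0, 0], "fingers": 100},
    {"travel": [0, 0, 0], "delta_rot": [0, 0, 0], "fingers": 0},
    {"travel": [0, 0, 0], "delta_rot": [0, 0, 0], "fingers": 0},
    {"travel": [0, 0, 0.2], "delta_rot": [0, 0, 0], "fingers": 0},
    {"travel": [0, 0, 0.5], "delta_rot": [0, 0, 0], "fingers": 0},
    {"travel": [0, 0, 0.9], "delta_rot": [0, 0, 0], "fingers": 0},
    {"travel": [0, 0, 0.9], "delta_rot": [0, 0, 0], "fingers": 0},
    {"travel": [0, 0, 0.9], "delta_rot": [0, 0, 0], "fingers": 0}
  ]
}}

```text
time_s: 8.9
position: [0.5141, 0.1236, 0.1141]
tool_rot: [[0.999, 0.04, -0.008], [0.04, -0.999, 0.002], [-0.008, -0.002, -1.0]]
ft_force: [0.5, -0.3, -0.8]
grip_width: 0.0853
```

Request:
{"op": "servo_tool", "data": {
  "commands": [
    {"travel": [-0.12, -0.8, 0], "delta_rot": [0, 0, -0.3], "fingers": 0},
    {"travel": [-0.16, -0.9, 0], "delta_rot": [0, 0, -0.3], "fingers": 0},
    {"travel": [-0.16, -0.9, 0], "delta_rot": [0, 0, -0.3], "fingers": 0},
    {"travel": [-0.16, -0.9, 0], "delta_rot": [0, 0, -0.3], "fingers": 0},
    {"travel": [-0.16, -0.9, 0], "delta_rot": [0, 0, -0.2], "fingers": 0},
    {"travel": [-0.16, -0.9, 0], "delta_rot": [0, 0, 0], "fingers": 0},
    {"travel": [-0.16, -0.9, 0], "delta_rot": [0, 0, 0], "fingers": 0},
    {"travel": [0, 0, 0], "delta_rot": [0, 0, 0], "fingers": 0}
  ]
}}

```text
time_s: 9.7
position: [0.4819, -0.0684, 0.1227]
tool_rot: [[0.994, -0.11, 0.006], [-0.11, -0.994, 0.0], [0.006, -0.001, -1.0]]
ft_force: [0.4, 0.5, 0.1]
grip_width: 0.0853
```

Run:
```python
from h import *
im=get_image("scene"); cv2.imwrite("pics/scene4.png",im[:,:,::-1]);print(posts("scene",im,.014))
im=get_image("top"); cv2.imwrite("pics/top4.png",im[:,:,::-1]);print(posts("top",im,.014))
c=cv2.hconcat([cv2.resize(cv2.imread("pics/top4.png")[160:260,180:310],(400,308)),cv2.resize(cv2.imread("pics/scene4.png")[110:210,275:405],(400,308))])
cv2.imwrite("pics/c4.png",c)
```

```text
[(array([231., 315.]), array([ 540.5, -337.6]), array([ 19.9, 141.3]), np.float32(12.8)), (array([282., 217.]), array([480.6, -82.6]), array([ 20.9, 102.2]), np.float32(-5.8)), (array([581., 135.]), array([1017.3,  596.1]), array([77.1, 91.8]), np.float32(0.2))]
[(array([247., 218.]), array([513.5, 122.3]), array([16.2, 59.7]), np.float32(0.7)), (array([472., 201.]), array([ 541. , -333.6]), array([ 20.4, 137.3]), np.float32(13.4))]
```

View pics/c4.png

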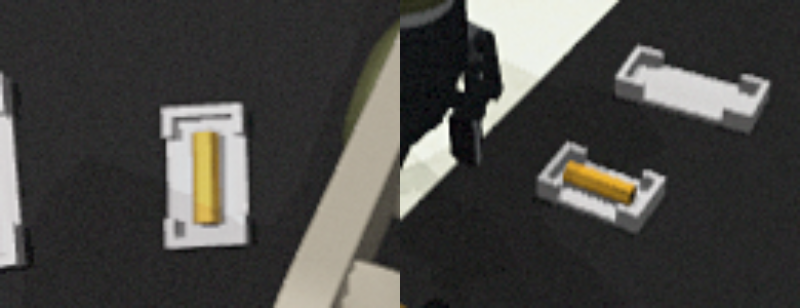

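The short post lies in the short slot, centred at top (247,218), which is (513.5,122.3) mm against a slot centre of (514.8,123.7). Next is the middle post.

Request:
{"op": "servo_tool", "data": {
  "commands": [
    {"travel": [0, -0.37, -0.5], "delta_rot": [0, 0, 0.04], "fingers": 0},
    {"travel": [0, 0, -0.9], "delta_rot": [0, 0, 0], "fingers": 0},
    {"travel": [0, 0, -0.9], "delta_rot": [0, 0, 0], "fingers": 0},
    {"travel": [0, 0, -0.4], "delta_rot": [0, 0, 0], "fingers": 0},
    {"travel": [0, 0, 0], "delta_rot": [0, 0, 0], "fingers": 0},
    {"travel": [0, 0, 0], "delta_rot": [0, 0, 0], "fingers": 0}
  ]
}}

```text
time_s: 10.4
position: [0.4835, -0.0721, 0.041]
tool_rot: [[0.995, -0.097, 0.01], [-0.097, -0.995, 0.001], [0.01, -0.002, -1.0]]
ft_force: [-0.1, 0.4, 0.6]
grip_width: 0.0855
```

Request:
{"op": "servo_tool", "data": {
  "commands": [
    {"travel": [-0.08, -0.27, -0.4], "delta_rot": [0, 0.1, 0], "fingers": 0},
    {"travel": [0, 0, -0.3], "delta_rot": [0, 0, 0], "fingers": 0},
    {"travel": [0, 0, 0], "delta_rot": [0, 0, 0], "fingers": 0},
    {"travel": [0, 0, 0], "delta_rot": [0, 0, 0], "fingers": 0}
  ]
}}

```text
time_s: 10.8
position: [0.482, -0.0805, 0.02]
tool_rot: [[0.995, -0.096, 0.001], [-0.096, -0.995, -0.001], [0.002, 0.001, -1.0]]
ft_force: [0.0, 0.3, 0.9]
grip_width: 0.0854
```

Request:
{"op": "servo_tool", "data": {
  "commands": [
    {"travel": [0, 0, -0.4], "delta_rot": [0, 0, 0], "fingers": 0},
    {"travel": [0, 0, 0], "delta_rot": [0, 0, 0], "fingers": 0},
    {"travel": [0, 0, -0.1], "delta_rot": [0, 0, 0], "fingers": 0},
    {"travel": [0, 0, 0], "delta_rot": [0, 0, 0], "fingers": 0}
  ]
}}

```text
time_s: 11.2
position: [0.4826, -0.0808, 0.0058]
tool_rot: [[0.995, -0.096, 0.003], [-0.096, -0.995, -0.001], [0.004, 0.001, -1.0]]
ft_force: [0.7, 0.5, 0.3]
grip_width: 0.0852
```

Request:
{"op": "servo_tool", "data": {
  "commands": [
    {"travel": [0, 0, -0.04], "fingers": 255, "delta_rot": [0, 0, 0]},
    {"travel": [0, 0, 0], "fingers": 255, "delta_rot": [0, 0, 0]},
    {"travel": [0, 0, 0], "fingers": 255, "delta_rot": [0, 0, 0]},
    {"travel": [0, 0, 0], "fingers": 255, "delta_rot": [0, 0, 0]},
    {"travel": [0, 0, 0], "fingers": 255, "delta_rot": [0, 0, 0]},
    {"travel": [0, 0, 0], "fingers": 255, "delta_rot": [0, 0, 0]},
    {"travel": [0, 0, 0], "fingers": 255, "delta_rot": [0, 0, 0]},
    {"travel": [0, 0, 0], "fingers": 255, "delta_rot": [0, 0, 0]}
  ],
  "squeeze": 50
}}

```text
time_s: 12.0
position: [0.4831, -0.081, 0.0058]
tool_rot: [[0.995, -0.096, 0.005], [-0.096, -0.995, -0.002], [0.005, 0.002, -1.0]]
ft_force: [-0.5, 0.8, -0.3]
grip_width: 0.0158
```

Request:
{"op": "servo_tool", "data": {
  "commands": [
    {"travel": [0, 0, 0.3], "fingers": 255, "delta_rot": [0, 0, 0]},
    {"travel": [0, 0, 0.6], "fingers": 255, "delta_rot": [0, 0, 0]},
    {"travel": [0, 0, 0.8], "fingers": 255, "delta_rot": [0, 0, 0]},
    {"travel": [0, 0, 0.8], "fingers": 255, "delta_rot": [0, 0, 0]},
    {"travel": [0, 0, 0.6], "fingers": 255, "delta_rot": [0, 0, 0]},
    {"travel": [0, 0, 0.3], "fingers": 255, "delta_rot": [0, 0, 0]},
    {"travel": [0, 0, 0], "fingers": 255, "delta_rot": [0, 0, 0]}
  ]
}}

```text
time_s: 12.7
position: [0.4813, -0.0802, 0.113]
tool_rot: [[0.995, -0.096, 0.002], [-0.096, -0.995, -0.001], [0.002, 0.001, -1.0]]
ft_force: [0.5, 0.5, -2.7]
grip_width: 0.0158
```

Request:
{"op": "servo_tool", "data": {
  "commands": [
    {"travel": [0.1, 0.5, 0.05], "delta_rot": [0, 0, 0.2], "fingers": 255},
    {"travel": [0.1, 0.8, 0.05], "delta_rot": [0, 0, 0.3], "fingers": 255},
    {"travel": [0.1, 0.9, 0.05], "delta_rot": [0, 0, 0.3], "fingers": 255},
    {"travel": [0.1, 0.9, 0.05], "delta_rot": [0, 0, 0.3], "fingers": 255},
    {"travel": [0.1, 0.9, 0.05], "delta_rot": [0, 0, 0.3], "fingers": 255},
    {"travel": [0.1, 0.9, 0.05], "delta_rot": [0, 0, 0.2], "fingers": 255},
    {"travel": [0.1, 0.9, 0.05], "delta_rot": [0, 0, 0.2], "fingers": 255},
    {"travel": [0.1, 0.9, 0.05], "delta_rot": [0, 0, 0.1], "fingers": 255}
  ]
}}

```text
time_s: 13.5
position: [0.502, 0.1257, 0.1181]
tool_rot: [[0.994, 0.104, -0.011], [0.104, -0.995, 0.0], [-0.011, -0.001, -1.0]]
ft_force: [1.2, -0.1, -2.2]
grip_width: 0.0155
```

Request:
{"op": "servo_tool", "data": {
  "commands": [
    {"travel": [0.1, 0.9, 0], "delta_rot": [0, 0, 0], "fingers": 255},
    {"travel": [0.1, 0.9, 0], "delta_rot": [0, 0, 0], "fingers": 255},
    {"travel": [0.1, 0.9, 0], "delta_rot": [0, 0, 0], "fingers": 255},
    {"travel": [0.1, 0.7, 0], "delta_rot": [0, 0, 0], "fingers": 255},
    {"travel": [0, 0, 0], "delta_rot": [0, 0, 0], "fingers": 255},
    {"travel": [0, 0, 0], "delta_rot": [0, 0, 0], "fingers": 255}
  ]
}}

```text
time_s: 14.1
position: [0.5109, 0.2344, 0.1111]
tool_rot: [[0.994, 0.109, -0.023], [0.109, -0.994, -0.002], [-0.023, -0.001, -1.0]]
ft_force: [0.1, -0.7, -2.0]
grip_width: 0.0155
```

Request:
{"op": "servo_tool", "data": {
  "commands": [
    {"travel": [0.15, 0.7, 0], "delta_rot": [0, -0.22, 0], "fingers": 255},
    {"travel": [0.15, 0.7, -0.3], "delta_rot": [0, 0, 0], "fingers": 255},
    {"travel": [0, 0, -0.6], "delta_rot": [0, 0, 0], "fingers": 255},
    {"travel": [0, 0, -0.6], "delta_rot": [0, 0, 0], "fingers": 255},
    {"travel": [0, 0, -0.2], "delta_rot": [0, 0, 0], "fingers": 255},
    {"travel": [0, 0, 0], "delta_rot": [0, 0, 0], "fingers": 255},
    {"travel": [0, 0, 0], "delta_rot": [0, 0, 0], "fingers": 255}
  ]
}}

```text
time_s: 14.8
position: [0.5198, 0.2718, 0.0564]
tool_rot: [[0.995, 0.102, -0.004], [0.102, -0.995, -0.004], [-0.004, 0.004, -1.0]]
ft_force: [-0.3, 0.5, -2.5]
grip_width: 0.0155
```

Run:
```python
from h import *
im=get_image("scene"); cv2.imwrite("pics/scene5.png",im[:,:,::-1])
cv2.imwrite("pics/c5.png",cv2.resize(im[90:200,290:430,::-1],None,fx=4,fy=4))
```

```text
(no output)
```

View pics/c5.png

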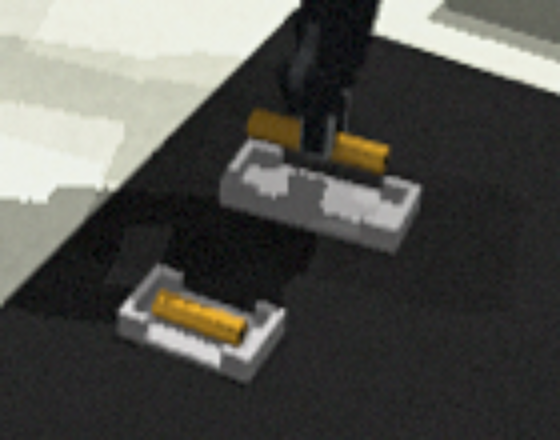

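The crop shows the middle post level above the long slot (ends at crop (250,125) and (385,158)), and the short post still in place.

Request:
{"op": "servo_tool", "data": {
  "commands": [
    {"travel": [0, 0.19, -0.4], "delta_rot": [0, 0, 0], "fingers": 255},
    {"travel": [0, 0, -0.4], "delta_rot": [0, 0, 0], "fingers": 255},
    {"travel": [0, 0, -0.2], "delta_rot": [0, 0, 0], "fingers": 255},
    {"travel": [0, 0, 0], "delta_rot": [0, 0, 0], "fingers": 255},
    {"travel": [0, 0, 0], "delta_rot": [0, 0, 0], "fingers": 255}
  ]
}}

```text
time_s: 15.35
position: [0.5203, 0.278, 0.0249]
tool_rot: [[0.995, 0.102, -0.002], [0.102, -0.995, -0.004], [-0.002, 0.003, -1.0]]
ft_force: [0.1, 0.4, -1.8]
grip_width: 0.0154
```

Request:
{"op": "servo_tool", "data": {
  "commands": [
    {"travel": [0, 0, -0.25], "delta_rot": [0, 0, 0], "fingers": 255},
    {"travel": [0, 0, -0.13], "delta_rot": [0, 0, 0], "fingers": 255},
    {"travel": [0, 0, 0], "delta_rot": [0, 0, 0], "fingers": 255},
    {"travel": [0, 0, 0], "delta_rot": [0, 0, 0], "fingers": 255}
  ]
}}

```text
time_s: 15.75
position: [0.5206, 0.278, 0.0129]
tool_rot: [[0.995, 0.102, -0.001], [0.102, -0.995, -0.003], [-0.001, 0.003, -1.0]]
ft_force: [-0.0, -0.3, -2.2]
grip_width: 0.016
```

Request:
{"op": "servo_tool", "data": {
  "commands": [
    {"travel": [0, 0, -0.06], "delta_rot": [0, 0, 0], "fingers": 255},
    {"travel": [0, 0, 0], "delta_rot": [0, 0, 0], "fingers": 255},
    {"travel": [0, 0, 0], "delta_rot": [0, 0, 0], "fingers": 195},
    {"travel": [0, 0, 0], "delta_rot": [0, 0, 0], "fingers": 190},
    {"travel": [0, 0, 0], "delta_rot": [0, 0, 0], "fingers": 180},
    {"travel": [0, 0, 0], "delta_rot": [0, 0, 0], "fingers": 170},
    {"travel": [0, 0, 0], "delta_rot": [0, 0, 0], "fingers": 160}
  ]
}}

```text
time_s: 16.45
position: [0.5218, 0.2783, 0.0129]
tool_rot: [[0.995, 0.102, 0.003], [0.102, -0.995, -0.002], [0.002, 0.003, -1.0]]
ft_force: [-0.5, -0.1, -0.1]
grip_width: 0.0319
```

Request:
{"op": "servo_tool", "data": {
  "commands": [
    {"travel": [0, 0, 0], "delta_rot": [0, 0, 0], "fingers": 100},
    {"travel": [0, 0, 0], "delta_rot": [0, 0, 0], "fingers": 0},
    {"travel": [0, 0, 0], "delta_rot": [0, 0, 0], "fingers": 0},
    {"travel": [0, 0, 0.2], "delta_rot": [0, 0, 0], "fingers": 0},
    {"travel": [0, 0, 0.5], "delta_rot": [0, 0, 0], "fingers": 0},
    {"travel": [0, 0, 0.9], "delta_rot": [0, 0, 0], "fingers": 0},
    {"travel": [0, 0, 0.9], "delta_rot": [0, 0, 0], "fingers": 0},
    {"travel": [0, 0, 0.9], "delta_rot": [0, 0, 0], "fingers": 0}
  ]
}}

```text
time_s: 17.25
position: [0.5196, 0.2776, 0.116]
tool_rot: [[0.995, 0.102, -0.005], [0.102, -0.995, -0.005], [-0.005, 0.004, -1.0]]
ft_force: [0.2, 0.6, 1.1]
grip_width: 0.0851
```

Request:
{"op": "servo_tool", "data": {
  "commands": [
    {"travel": [0, -0.8, 0.3], "delta_rot": [0, 0, 0], "fingers": 0},
    {"travel": [0, -0.9, 0.3], "delta_rot": [0, 0, 0], "fingers": 0},
    {"travel": [0, -0.9, 0.1], "delta_rot": [0, 0, 0], "fingers": 0},
    {"travel": [0, -0.9, 0.1], "delta_rot": [0, 0, 0], "fingers": 0},
    {"travel": [0, -0.9, 0], "delta_rot": [0, 0, 0], "fingers": 0},
    {"travel": [0, -0.9, 0], "delta_rot": [0, 0, 0], "fingers": 0},
    {"travel": [0, -0.9, 0], "delta_rot": [0, 0, 0], "fingers": 0},
    {"travel": [0, -0.9, 0], "delta_rot": [0, 0, 0], "fingers": 0}
  ]
}}

```text
time_s: 18.05
position: [0.5201, 0.0604, 0.15]
tool_rot: [[0.994, 0.108, 0.009], [0.108, -0.994, -0.002], [0.009, 0.003, -1.0]]
ft_force: [0.1, 0.1, 0.7]
grip_width: 0.0856
```

Request:
{"op": "servo_tool", "data": {
  "commands": [
    {"travel": [0, -0.9, 0], "delta_rot": [0, 0, 0], "fingers": 0},
    {"travel": [0, -0.9, 0], "delta_rot": [0, 0, 0], "fingers": 0},
    {"travel": [0, -0.9, 0], "delta_rot": [0, 0, 0], "fingers": 0},
    {"travel": [0, -0.5, 0], "delta_rot": [0, 0, 0], "fingers": 0},
    {"travel": [0, 0, 0], "delta_rot": [0, 0, 0], "fingers": 0},
    {"travel": [0, 0, 0], "delta_rot": [0, 0, 0], "fingers": 0}
  ]
}}

```text
time_s: 18.65
position: [0.5197, -0.0421, 0.1529]
tool_rot: [[0.995, 0.104, 0.012], [0.104, -0.995, -0.003], [0.012, 0.004, -1.0]]
ft_force: [1.0, -0.1, 0.2]
grip_width: 0.0852
```

Run:
```python
from h import *
im=get_image("scene"); cv2.imwrite("pics/scene6.png",im[:,:,::-1])
im=get_image("top"); cv2.imwrite("pics/top6.png",im[:,:,::-1]);print(posts("top",im,.014))
c=cv2.hconcat([cv2.resize(cv2.imread("pics/top6.png")[160:260,145:275],(400,308)),cv2.resize(cv2.imread("pics/scene6.png")[110:210,285:415],(400,308))])
cv2.imwrite("pics/c6.png",c)
```

```text
[(array([171., 216.]), array([518.9, 277.4]), array([17.6, 95.3]), np.float32(5.7)), (array([472., 201.]), array([ 541. , -333.7]), array([ 20. , 137.3]), np.float32(13.1))]
```

View pics/c6.png

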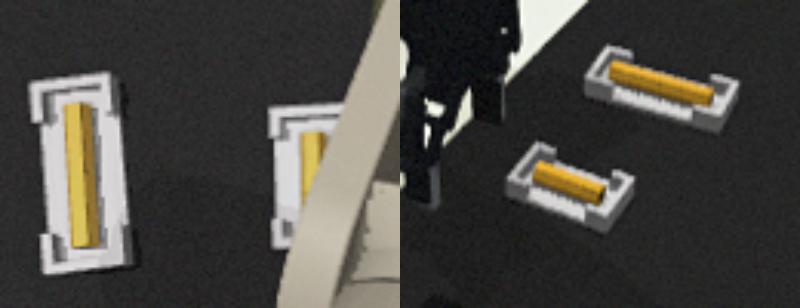

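Both posts lie in their slots between the stops (long slot at top (171,216)), and the gripper is clear.

```bash
python3 -c "
from rig import *
print(close_job(), observe()['time_s'])"
```

```text
the job is handed in; nothing more can be done
the job is handed in; nothing more can be done
```

I placed the 60 mm post in the shorter slot first, then the 95 mm post in the longer slot. I let go of both and handed the job in at about 19 s. The 135 mm post was not touched.

- **Short post:** it measured (513.5, 122.3) mm, against a slot centre of about (514.8, 123.7) mm.
- **Middle post:** it measured (518.9, 277.4) mm at 5.7°, against a slot centre of about (519.5, 277.5) mm at 6.4°.
- **Last pictures:** both posts are between their end stops and look flat on the floor, with the gripper clear. The arm partly hid the short post in the last top view. The last scene view still shows it in its slot.

**Disagreements:**
- At the start, the two cameras put the posts about 4–5 mm apart along x. I mostly used the top view, where the slots leave about 10 mm of slack at each end.
- The grip closed to about 16 mm instead of the 18.5 mm expected across the corners, so both posts probably turned onto their flats in the jaws. I can't rule out that they rolled slightly on release, but they stayed centred.

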